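# Load the sloping die with its blank and close the keeper

### The job

Pick up the metal blank that matches the round cavity of the sloping die and seat it flat, fully home in the cavity. Then swing the die's keeper arm across the blank until it stops, and let go. Leave the other blanks, the wash bottle and the beaker where they stand.

Things in the scene. Friction and masses are not known exactly. Their poses are not given: they have to be found in the camera images.
- blank_round: the blank to load: plain bare-metal cylinder, 40 mm diameter, 25 mm tall, about 85 g, standing on the bench; origin at the centre of its underside, z along its axis
- blank_round_center (a point): centre of that blank, 12.5 mm above its underside
- blank_square: another bare-metal blank, square, 40 x 40 mm, 25 mm tall, not to be used; origin at the centre of its underside
- blank_big: another bare-metal blank, round but too big for the cavity, 54 mm diameter, 25 mm tall, not to be used; origin at the centre of its underside
- die_plate: grey die plate fixed on a stand, 120 (x) x 160 (y) x 22 (z) mm, leaning 0.5 rad so that its face looks up and roughly towards the robot; origin at the centre of its underside, about 45 mm above the bench; z is the normal of its face, x points up the slope, y runs level.
- die_seat (a point): centre of the cavity's floor, 9 mm below the plate's face; axes as the plate's. The round cavity is 42 mm in diameter and 9 mm deep with a 2 mm chamfer, its axis at plate x 0, y -20 mm; a seated blank stands 16 mm out of the face
- keeper_pivot (a point): where the keeper's pivot axis (the plate's z) meets the plate's face, 75 mm in +y of the cavity's axis; the pivot is a post of 18 mm diameter; its collar and screw reach 32 mm above the face
- keeper_pin (a point): grip point on the grey upright handle pin at the keeper's free end, 105 mm from the pivot axis and 48 mm above the plate's face. The pin is 14 mm in diameter, parallel to the plate's z, and reaches from 25 to 62 mm above the face; the keeper's steel arm (16 mm wide, 6 mm thick) spans 19 to 25 mm above the face, so clears a seated blank by 3 mm
- keeper (a joint): angle of the keeper arm, rad: 0 = closed against its stop, lying along the plate's -y across the middle of the cavity; grows as the arm swings away up the slope, 1.57 = pointing along the plate's +x; stop at 1.9. Moderate friction holds it where it is left; a push of about 1 N at the pin moves it
- wash_bottle: white plastic wash bottle, 64 mm diameter, 178 mm tall with a bent spout; a bystander; origin at the centre of its underside
- beaker: empty glass beaker, 66 mm diameter, 85 mm tall; a bystander; origin at the centre of its underside
Mind the look-alikes: they are no part of the job. Of the things that look like the part that bears die_plate, the larger one is meant. Leave any brown look-alike of the blank_round alone.

How it is judged:
By the outcome, as a careful person would: the job done as asked, in the order asked, and still so for the second after the job is handed in, with the robot touching nothing.
It also fails if it takes over 51 s, if anything falls off the work surface, if the arm or the gripper's body presses on something with over 40 N, if the wrist force passes 120 N, or if a joint passes its speed limit or range.

### The arm

A 7-joint arm with a two-finger parallel gripper is mounted at the origin on the work surface. World frame = base frame: x ahead of the robot, y to its left, z up, the work surface at z = 0. Lengths are in mm, angles in rad, forces in N, time in s.
With the tool pointing down it reaches from about 400 to 875 mm from the base axis. Payload 4.4 kg.
Tool frame: the origin (TCP) lies between the finger pads; the fingertips stand 17 mm ahead of it and the grasp point (between the pads) lies 2 mm behind it; z points along the fingers, y is the line along which they close (so a half turn about z gives the same grasp; the last joint's range is limited). The gripper opens to 85 mm and grips with 20 to 120 N. Pads are 22 mm wide; open, the fingers measure 114 mm over their backs; the gripper's body (76 mm by 85 mm) begins 54 mm behind the grasp point. The pads swing forward as they close: fully open they stand 13 mm farther back than shut.
Start: joints at [1.228, 0.628, 0.038, 1.517, -0.027, 0.996, -0.02], TCP at [177.658, -625.264, 248.313] pointing down, gripper open.
Joint ranges: [-3.06, 3.06], [-0.37, 2.12], [-1.25, 1.32], [0.18, 2.47], [-1.1, 4.24], [0.23, 1.98], [-2.94, 2.94]. Speed limits (rad/s): [2.57, 2.57, 3.14, 3.14, 3.14, 3.14, 3.14].

### API

Orientations are given as [roll, pitch, yaw] about the fixed x, y, z axes, in that order (R = Rz(yaw) Ry(pitch) Rx(roll)).
In Python, from cell import sensors, get_image, ctrl gives the robot as it stands.
- The arm moves only by the tool send_rows, never from a script. Its argument "series" is a list of rows, each a list of 3 entries, a list of its own where there are three numbers: the finger opening in mm, from 0 to 85.4, then the shift along the world's x, y, z in units of 60 mm (1.0 is 60 mm), then the turn, a rotation vector about the world's x, y, z in units of 5 degrees (1.0 is 5 degrees). A call has 1 to 8 rows; each row shifts and turns the commanded pose from where the row before left it; what a row does not reach is not made up. A row lasts 1/8 s, in which the tool goes at most 62.5 mm and 10.7 degrees, less where a joint would pass 70% of its speed; a pose out of reach is approached as far as the arm can. A call is refused whole if a number of a shift passes 1 or a number of a turn 1, either way. A call with a gripper value outside its range is refused whole. The fingers move at their own pace and stop on an object; the grip force is fixed at half the most. Time passes only in rows, so rows that do not move let the fingers close. It gives the time, the measured TCP pose, the force, the opening and the grip force at its end, in the units of the state.
- sensors.read_state(): the state, without advancing time (a new reading comes with each control period).
- get_image(name): name is "side" or "top" or "wrist"; returns a dict with "img" (480x640x3 uint8, red, green, blue), "depth" (480x640 float32, mm along the optical axis (not along the pixel's ray), 0 where there is no reading), "vfov" (degrees; the focal length in pixels is half the picture's height over the tangent of half this angle, whatever the lens; pixels are square), "cx", "cy" (the principal point, pixels), "world_to_cam" (4x4, takes a point from world to camera coordinates). Camera axes: x right, y down, z forward; pixel columns grow to the right and rows downward; lengths in mm; the calibration is good to about 2 mm. A picture is of the moment at which its call begins.
- ctrl.finish_job(): hands the job in; it is judged then, once.
The state is a dict: "clock": time; "qpos": joint angles; "qd": joint speeds; "tau": joint torques, N m; "eef_pos": TCP position; "tool_rot": TCP orientation; "force": force on the tool from outside, world axes, zero at the start; "torque": the same for the moment, N m; "width": finger opening in mm; "gripper_force": force on a finger pad.
Only numpy, scipy, OpenCV 4.12 (cv2) and the standard library are available. Lean on these libraries where they do the work, as an engineer would, in place of code of your own. Each camera call takes 0.05 s, during which the arm holds its last target. There are 200 camera calls.

## Working session

There is one attempt and no reset: what is moved stays moved. The work goes in short steps, Python scripts to look and compute and a tool call to move; the robot and the scene stay as the last step left them, time stands still between calls to the robot, and variables do not carry over. Pictures are saved under pics/ and viewed, at most 10 in all, crops included, and the job is handed in when it is done.

Besides the shell and the picture viewer there is one more tool, called after "Call:" as name([rows], argument=value, ...), one row to a line, values as JSON. send_rows: Moves the arm, as the interface text tells. Its arguments: {"type":"object","properties":{"series":{"type":"array"}},"required":["series"]}

```bash
mkdir -p pics; ls; cat > h.py <<'E'
import numpy as np, cv2
from cell import sensors, get_image, ctrl
def grab(n, tag):
    d=get_image(n); np.savez('pics/%s.npz'%tag, **{k:np.array(v) for k,v in d.items()})
    cv2.imwrite('pics/%s.png'%tag, cv2.cvtColor(d['img'],cv2.COLOR_RGB2BGR)); return d
def load(tag): return dict(np.load('pics/%s.npz'%tag))
def cloud(d):
    f=240/np.tan(np.radians(float(d['vfov']))/2); z=d['depth']; v,u=np.mgrid[:480,:640]
    P=np.stack([(u-d['cx'])*z/f,(v-d['cy'])*z/f,z],-1); T=np.linalg.inv(d['world_to_cam'])
    W=P@T[:3,:3].T+T[:3,3]; W[z<=0]=np.nan; return W
def ray(d,u,v):
    f=240/np.tan(np.radians(float(d['vfov']))/2); T=np.linalg.inv(d['world_to_cam'])
    r=T[:3,:3]@np.array([(u-d['cx'])/f,(v-d['cy'])/f,1]); return T[:3,3], r/np.linalg.norm(r)
def onz(d,u,v,z):
    o,r=ray(d,u,v); return o+r*(z-o[2])/r[2]
def proj(d,P):
    f=240/np.tan(np.radians(float(d['vfov']))/2); w=d['world_to_cam']; c=np.asarray(P)@w[:3,:3].T+w[:3,3]
    return np.stack([c[...,0]/c[...,2]*f+d['cx'],c[...,1]/c[...,2]*f+d['cy']],-1)
E
python3 - <<'E'
from h import *
s=sensors.read_state(); print(s)
ims=[grab(n,n+'0') for n in ('top','side')]
for d in ims: print(d['vfov'],d['cx'],d['cy'],np.linalg.inv(d['world_to_cam'])[:3].round(3).tolist())
E
```

```text
pics
{'clock': 0.0, 'qpos': array([ 1.22819562,  0.62932971,  0.03842378,  1.51836491, -0.02698456,
        0.99629238, -0.01996908]), 'qd': array([ 0.00089646,  0.00054531, -0.00050341, -0.00059155,  0.00061171,
       -0.00098614,  0.00087326]), 'tau': array([-5.32327140e-04, -5.63407159e+01,  1.22590106e+00, -1.93443704e+01,
        1.10531109e-02,  1.05035794e-02,  4.58743921e-05]), 'eef_pos': array([ 177.50535426, -624.68206854,  247.40035475]), 'tool_rot': array([-3.13971599e+00,  2.60564764e-05,  2.76854825e-01]), 'force': array([ 0.50200492, -1.11031969,  0.57402206]), 'torque': array([-0.00592502, -0.00993377,  0.02304548]), 'gripper_force': 0.0, 'width': 85.48549097228188}
47.067811037903724 313.25136742762777 241.93165934431062 [[-0.01, -0.975, 0.22, 263.939], [-1.0, 0.011, 0.001, -16.833], [-0.004, -0.22, -0.975, 1291.642]]
55.352095115751546 310.84239495511207 232.82996806950086 [[0.996, -0.041, 0.08, 459.593], [-0.088, -0.624, 0.776, -737.783], [0.018, -0.78, -0.626, 644.339]]
```

View pics/top0.png

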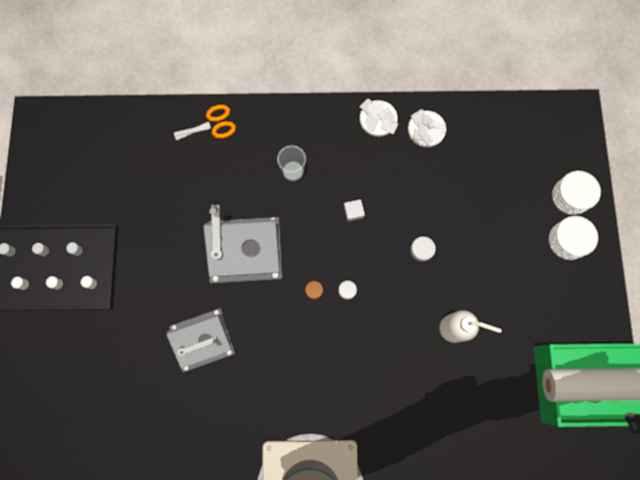

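View pics/side0.png

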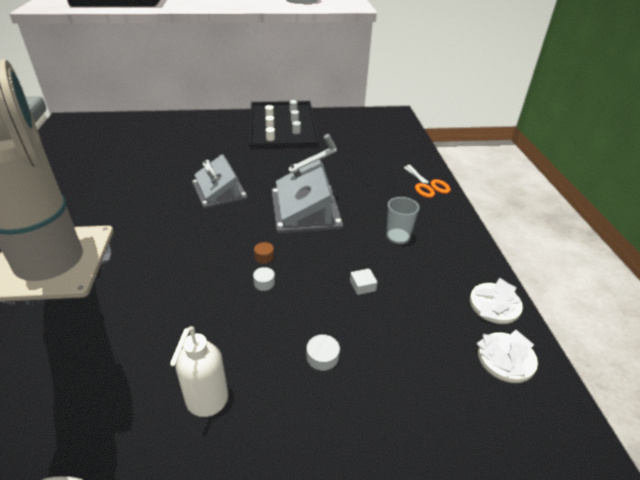

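Top view: candidates for the blank are the small bare-metal round at (347,290), the brown look-alike (314,290), the square (354,210) and the big round (423,248). I choose (347,290). The larger die is at (245,250), with its keeper open up-slope (tip at (215,210)). The small die at (200,340) is the decoy. In the side view the blank is at (264,279), the brown one at (264,252), and the big die at (305,195).

```bash
python3 - <<'E'
from h import *
t=load('top0'); s=load('side0'); Wt=cloud(t); Ws=cloud(s)
# blanks: points above bench in a neighbourhood
for nm,W in (('top',Wt),('side',Ws)):
    print(nm,'bench z', np.nanmedian(W[200:300,330:420,2]) if nm=='top' else np.nanmedian(W[300:330,400:440,2]))
def obj(W,d,c,r):
    m=(np.hypot(W[...,0]-c[0],W[...,1]-c[1])<r)&(W[...,2]>15)
    P=W[m]; top=P[P[:,2]>np.percentile(P[:,2],90)-5]
    (cx,cy),rr=cv2.minEnclosingCircle(top[:,:2].astype(np.float32))
    return len(P),top.mean(0).round(1),(round(cx,1),round(cy,1),round(rr,1))
for nm,u,v in (('round',347,290),('brown',314,290),('sq',354,210),('big',423,248)):
    c=onz(t,u,v,25); print(nm,c.round(1),obj(Wt,t,c,32),obj(Ws,s,c,32))
# die face plane
for nm,W in (('top',Wt),('side',Ws)):
    c=Wt[255,225]; 
    m=(np.abs(W[...,0]-Wt[250,250,0])<70)&(np.abs(W[...,1]-Wt[250,250,1])<80)&(W[...,2]>35)
    P=W[m]; best=None; rng=np.random.default_rng(0)
    for _ in range(500):
        a,b,c=P[rng.choice(len(P),3,False)]; n=np.cross(b-a,c-a); n/=np.linalg.norm(n)+1e-9
        k=np.abs((P-a)@n)<2
        if best is None or k.sum()>best.sum(): best=k
    Q=P[best]; q=Q.mean(0); n=np.linalg.svd(Q-q,full_matrices=False)[2][2]; n*=np.sign(n[2])
    print(nm,len(P),len(Q),'cen',q.round(1),'n',n.round(3),'tilt',np.arccos(n[2]).round(3),'az',np.arctan2(-n[1],-n[0]).round(3))
crop=np.hstack([cv2.resize(t['img'][185:310,180:380],(400,250)),cv2.resize(s['img'][130:300,190:390],(400,340))[:250]])
a=cv2.resize(t['img'][185:310,190:380],None,fx=4,fy=4,interpolation=cv2.INTER_CUBIC)
cv2.imwrite('pics/c1.png',a[...,::-1])
E
```

```text
top bench z 1.6225108848288983
side bench z 1.9626206320477309
round [435.2 -92.1  25. ] (236, array([437.3, -93.1,  27.1]), (437.9, -93.0, 19.8)) (307, array([435.3, -93.8,  26.6]), (435.1, -92.0, 20.8))
brown [436.1 -15.8  25. ] (235, array([438. , -15.2,  27. ]), (438.0, -15.3, 19.6)) (261, array([435.3, -16.3,  26.6]), (436.3, -14.9, 22.1))
sq [ 627.  -113.3   25. ] (293, array([ 630.2, -113.3,   27.1]), (629.7, -114.2, 26.3)) (404, array([ 627.1, -115. ,   26.7]), (627.3, -113.7, 26.3))
big [ 532.5 -272.9   25. ] (421, array([ 533. , -273.7,   27.2]), (534.0, -273.0, 27.2)) (808, array([ 530.7, -274.3,   26.7]), (530.8, -272.7, 27.7))
top 3466 1604 cen [527.4 135.6  65.4] n [-0.477 -0.019  0.879] tilt 0.497 az 0.039
side 2602 1524 cen [525.5 135.   66.3] n [-0.479 -0.026  0.877] tilt 0.5 az 0.054
```

View pics/c1.png

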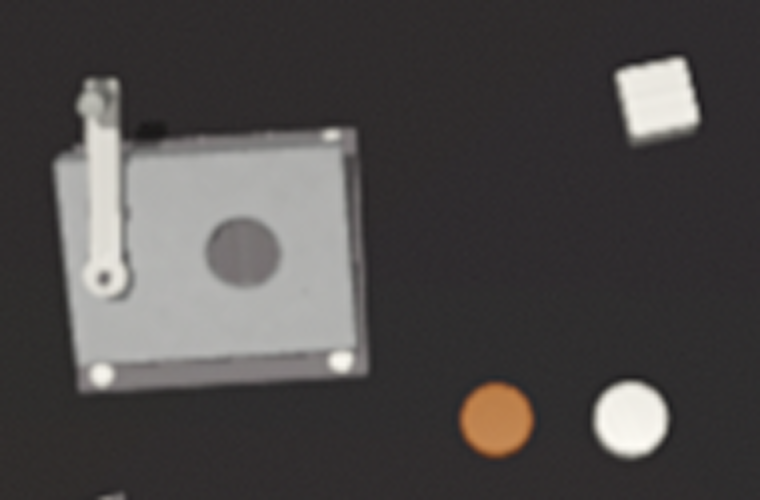

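The crop shows my choice clearly. The bare-metal round blank is at crop (631,418), well apart from the brown one (497,418). The keeper points up-slope, its pivot at (105,278), its pin at (92,103), and the cavity is at (243,252). I'll move above the blank.

Call:
send_rows([
  [85, [0.42, 0.84, 0], [0, 0, -0.4]],
  [85, [0.42, 0.84, 0], [0, 0, -0.4]],
  [85, [0.42, 0.84, 0], [0, 0, -0.4]],
  [85, [0.42, 0.84, 0], [0, 0, -0.4]],
  [85, [0.42, 0.84, 0], [0, 0, -0.4]],
  [85, [0.42, 0.84, 0], [0, 0, -0.4]],
  [60, [0.42, 0.84, 0], [0, 0, -0.4]],
  [60, [0.42, 0.84, 0], [0, 0, -0.4]],
])

```text
clock: 1.1
eef_pos: [379.8, -220.3, 248.3]
tool_rot: [3.142, -0.0, -0.004]
force: [1.0, -1.3, 0.4]
width: 60.0
gripper_force: 0.0
```

Call:
send_rows([
  [60, [0.31, 0.7, -0.2], [0, 0, 0]],
  [60, [0.31, 0.7, -0.3], [0, 0, 0]],
  [60, [0.31, 0.7, -0.5], [0, 0, 0]],
  [60, [0, 0, -0.5], [0, 0, 0]],
  [60, [0, 0, 0], [0, 0, 0]],
  [60, [0, 0, 0], [0, 0, 0]],
])

```text
clock: 1.85
eef_pos: [435.2, -96.8, 158.9]
tool_rot: [3.141, -0.0, -0.004]
force: [0.1, 0.4, -0.2]
width: 60.3
gripper_force: 0.0
```

```bash
python3 - <<'E'
from h import *
d=grab('wrist','w1'); W=cloud(d); s=sensors.read_state(); print(s['eef_pos'],s['tool_rot'],s['clock'],np.linalg.inv(d['world_to_cam'])[:3].round(2).tolist(),d['vfov'])
m=(np.hypot(W[...,0]-436,W[...,1]+93)<35)&(W[...,2]>15)&(W[...,2]<40)
P=W[m]; print(len(P), np.median(P,0)); 
if len(P): print(cv2.minEnclosingCircle(P[:,:2].astype(np.float32)))
E
```

```text
[435.49468719 -96.92092913 159.25037238] [ 3.14105291e+00 -1.57781077e-03 -4.07949127e-03] 1.9 [[-0.0, -0.95, -0.31, 513.31], [-1.0, 0.0, 0.0, -96.79], [0.0, 0.31, -0.95, 284.2]] 63.579489334032644
2480 [436.97312679 -91.2122559   24.4120097 ]
((435.56719970703125, -91.22732543945312), 19.95491600036621)
```

View pics/w1.png

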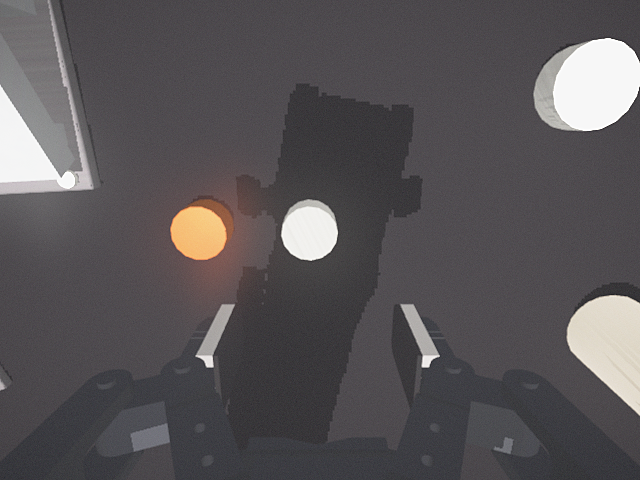

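The wrist view shows the blank at (309,230), the brown one at (199,232), and the fingertips at (235,306) and (402,306). I'll check the fingertip height from depth.

```bash
python3 - <<'E'
from h import *
d=load('w1'); W=cloud(d)
for (a,b) in ((200,240),(395,440)):
    R=W[300:370,a:b].reshape(-1,3); R=R[(R[:,2]>100)&(R[:,2]<230)]
    print(len(R), R.min(0), R.max(0), np.percentile(R[:,2],[1,5,25,50]))
for p in ((230,308),(220,335),(205,362),(405,308),(428,358)): print(p,W[p[1],p[0]])
E
```

```text
2364 [423.39819166 -67.22068603 150.01148772] [447.21966273 -53.12606278 193.03809906] [151.59834267 153.839975   160.73712399 168.92761194]
2606 [ 422.85181809 -140.71333498  148.85574954] [ 447.10179888 -126.20093347  192.90166947] [150.70871383 153.4454547  160.75997596 169.02447643]
(230, 308) [445.32763502 -64.11086233 154.21658356]
(220, 335) [444.68289386 -64.53674044 171.94082084]
(205, 362) [443.00716908 -62.82796822 184.34094406]
(405, 308) [ 444.71328383 -129.65382951  153.55679928]
(428, 358) [ 443.81505663 -130.08022653  183.89233624]
```

Call:
send_rows([
  [60, [0.01, 0.08, -0.4], [0, 0, 0]],
  [60, [0, 0, -0.6], [0, 0, 0]],
  [60, [0, 0, -0.6], [0, 0, 0]],
  [60, [0, 0, -0.4], [0, 0, 0]],
  [60, [0, 0, -0.2], [0, 0, 0]],
  [60, [0, 0, 0], [0, 0, 0]],
  [60, [0, 0, 0], [0, 0, 0]],
])

```text
clock: 2.78
eef_pos: [431.0, -93.2, 41.8]
tool_rot: [3.137, 0.017, -0.003]
force: [0.6, 0.8, -1.1]
width: 60.0
gripper_force: 0.0
```

```bash
python3 - <<'E'
from h import *
s=sensors.read_state(); print(s['qpos'].round(3),s['qd'].round(3),s['eef_pos'],s['tool_rot'],s['force'])
E
```

```text
[ 0.251  0.739 -0.155  2.219  0.498  0.233 -1.927] [-0.015 -0.002  0.003  0.002  0.014 -0.002 -0.019] [430.95926601 -93.24409016  41.83993182] [ 3.13734808  0.01656378 -0.00326585] [ 0.56048664  0.79865649 -1.130383  ]
```

```bash
cat > fk.py <<'E'
import numpy as np, itertools
from scipy.spatial.transform import Rotation as R
from scipy.optimize import least_squares
def chain(q,s):
    Rs=[];A=R.identity()
    for i,ax in enumerate('zyzyzyz'):
        A=A*R.from_euler(ax,s[i]*q[i]); Rs.append(A)
    return Rs
def basis(q,s):  # position linear in [H,a,ea,b,eb,L,eL]
    Rs=chain(q,s); z=[0,0,1]; x=[1,0,0]
    return np.stack([z,Rs[2].apply(z),Rs[2].apply(x),Rs[4].apply(z),Rs[4].apply(x),Rs[6].apply(z),Rs[5].apply(x)],1)
E
python3 - <<'E'
from fk import *
q0=[1.22819562,0.62932971,0.03842378,1.51836491,-0.02698456,0.99629238,-0.01996908];p0=[177.505,-624.682,247.4];r0=[-3.13971599,2.6e-5,.276854825]
from cell import sensors
s=sensors.read_state(); D=[(q0,p0,r0),(s['qpos'],s['eef_pos'],s['tool_rot'])]
out=[]
for sg in itertools.product([1,-1],repeat=4):
    S=[sg[0],1,sg[1],1,sg[2],1,sg[3]]
    Q=[R.from_euler('xyz',d[2]) for d in D]; C=[chain(d[0],S)[-1] for d in D]
    # tool = Rz(c) * C * T ; T=Rz(t): search c,t
    def f(v): return np.concatenate([((R.from_euler('z',v[0])*c*R.from_euler('z',v[1])).inv()*r).as_rotvec() for c,r in zip(C,Q)])
    best=min((least_squares(f,[a,b]) for a in (0,1.57,3.14,-1.57) for b in (0,1.57,3.14,-1.57)),key=lambda r:r.cost)
    out.append((best.cost,S,best.x))
out.sort(key=lambda o:o[0]); 
for o in out[:3]: print(o)
S,c=out[0][1],out[0][2][0]
A=np.vstack([R.from_euler('z',c).as_matrix()@basis(d[0],S) for d in D]); b=np.concatenate([d[1] for d in D])
for cols in ([0,1,3,5],[1,3,5],[0,1,2,3,5]):
    x,res,rk,sv=np.linalg.lstsq(A[:,cols],b,rcond=None); print(cols,x.round(1),(A[:,cols]@x-b).round(1),sv.round(2))
E
```

```text
(np.float64(1.5926437133146248e-15), [-1, 1, -1, 1, -1, 1, -1], array([-3.60286655e-07,  1.57079597e+00]))
(np.float64(0.04245763388003032), [-1, 1, 1, 1, -1, 1, -1], array([-0.94109909,  0.54493379]))
(np.float64(0.07845198267548174), [1, 1, 1, 1, 1, 1, 1], array([ 0.63760873, -1.20682193]))
[0, 1, 3, 5] [2562.3  616.8  351.2 2627.9] [29.2  5.9 -5.9 -1.7  5.8  5.9] [2.54 1.2  0.34 0.01]
[1, 3, 5] [560.8 376.2   3.4] [25.6 12.1 -2.4 10.3 28.1  2.1] [2.11 1.2  0.29]
[0, 1, 2, 3, 5] [2178.5  645.1  -35.1  363.1 2279. ] [29.6  7.2 -3.7 -1.3  4.6  3.7] [2.71 1.57 0.43 0.09 0.01]
```

Call:
send_rows([
  [60, [0, 0, 0.9], [0, 0, 0]],
  [60, [0, 0, 0.9], [0, -0.8, 0]],
  [60, [0, 0.5, 0.6], [0, -0.8, 0]],
  [60, [-0.1, 0.8, 0.4], [0, -0.8, 0]],
  [60, [-0.1, 0.8, 0.4], [0, -0.8, 0]],
  [60, [-0.1, 0.8, 0], [0, -0.8, 0]],
  [60, [0, 0.7, 0], [0, -0.8, 0]],
  [60, [0, 0, 0], [0, -0.8, 0]],
])

```text
clock: 3.78
eef_pos: [418.2, 93.4, 243.7]
tool_rot: [3.124, -0.414, 0.005]
force: [0.1, -0.3, 0.5]
width: 60.0
gripper_force: 0.0
```

```bash
cat > logq.py <<'E'
import json
from cell import sensors
def logq():
    s=sensors.read_state(); json.dump([list(s['qpos']),list(s['eef_pos']),list(s['tool_rot'])],open('q.jsonl','a')); open('q.jsonl','a').write('\n')
    print(s['clock'],s['qpos'].round(3),s['eef_pos'].round(1),s['tool_rot'].round(3))
E
echo '[[1.22819562,0.62932971,0.03842378,1.51836491,-0.02698456,0.99629238,-0.01996908],[177.505,-624.682,247.4],[-3.13971599,2.6e-5,0.276854825]]
[[0.251,0.739,-0.155,2.219,0.498,0.233,-1.927],[430.96,-93.24,41.84],[3.137348,0.016564,-0.003266]]' > q.jsonl
python3 -c "
from logq import logq; logq()"
```

```text
3.775 [-0.386  0.208 -0.049  2.431  0.99   0.232 -2.942] [418.2  93.4 243.7] [ 3.124 -0.414  0.005]
```

Call:
send_rows([
  [60, [0.3, 0, 0], [0, 1, 0]],
  [60, [0.3, 0, 0.3], [0, 1, 0]],
  [60, [0.5, -0.5, 0.3], [0, 1, 0]],
  [60, [0.5, -0.5, 0], [0, 1, 0]],
  [60, [0.5, 0, 0], [0, 1, 0]],
])

```text
clock: 4.4
eef_pos: [539.7, 24.1, 278.0]
tool_rot: [3.109, -0.022, -0.007]
force: [0.5, -0.6, 0.5]
width: 59.8
gripper_force: 0.0
```

```bash
python3 -c "
from logq import logq; logq()"
```

```text
4.4 [ 0.159  0.449 -0.401  1.798  0.26   0.927 -1.941] [539.7  24.1 278. ] [ 3.109 -0.022 -0.007]
```

Call:
send_rows([
  [60, [0.2, 0.5, 0], [0.3, 0.5, 0.5]],
  [60, [0.2, 0.5, 0], [0.3, 0.5, 0.5]],
  [60, [0, 0.5, 0], [0.3, 0.5, 0.5]],
  [60, [0, 0, 0], [0.3, 0.5, 0.5]],
])

```text
clock: 4.9
eef_pos: [562.0, 121.8, 277.8]
tool_rot: [-3.049, 0.141, 0.188]
force: [-0.4, 0.0, -0.3]
width: 59.7
gripper_force: 0.0
```

```bash
python3 -c "
from logq import logq; logq()"
```

```text
4.9 [ 0.094  0.602 -0.501  1.562  0.176  1.171 -1.816] [562.  121.8 277.8] [-3.049  0.141  0.188]
```

Call:
send_rows([
  [60, [0, -0.5, -0.3], [-0.5, 0, 0.5]],
  [60, [0, -0.5, -0.3], [-0.5, 0, 0.5]],
  [60, [0, -0.5, 0], [-0.5, 0, 0.5]],
  [60, [0, 0, 0], [0, 0, 0]],
])

```text
clock: 5.4
eef_pos: [562.6, 26.4, 241.1]
tool_rot: [3.1, 0.171, 0.289]
force: [0.1, 0.3, 0.5]
width: 59.9
gripper_force: 0.0
```

```bash
python3 - <<'E'
from logq import logq; logq()
import json; from fk import *
D=[json.loads(l) for l in open('q.jsonl') if l.strip()]
S=[-1,1,-1,1,-1,1,-1]
def B(q):
    Rs=chain(q,S); I=np.eye(3); return np.hstack([np.array([[0],[0],[1]])]+[Rs[i].as_matrix() for i in (0,1,2,3,4,5,6)])
A=np.vstack([B(d[0]) for d in D]); b=np.concatenate([d[1] for d in D])
lam=1e-3; 
x=np.linalg.solve(A.T@A+lam*np.eye(A.shape[1]),A.T@b); print('H',x[0].round(1)); print(x[1:].reshape(-1,3).round(1)); print((A@x-b).reshape(-1,3).round(1))
E
```

```text
5.4 [ 0.137  0.623 -0.448  1.624  0.334  1.141 -1.706] [562.6  26.4 241.1] [3.1   0.171 0.289]
H 160.6
[[ 2.700e+00 -6.900e+00  1.606e+02]
 [ 1.660e+01 -6.900e+00  2.639e+02]
 [ 1.070e+01 -1.080e+01  2.639e+02]
 [-2.020e+01 -1.080e+01  1.832e+02]
 [ 1.160e+01  6.100e+00  1.832e+02]
 [-2.300e+00  6.100e+00  1.460e+02]
 [ 2.000e-01 -5.200e+00  1.460e+02]]
[[ 0.2  0.1  0.5]
 [-0.2 -1.7  0.5]
 [ 0.3  0.5 -0.4]
 [-0.2  1.7  0.6]
 [-0.2 -2.5 -0.1]
 [-0.1  1.9 -1.3]]
```

```bash
cat >> fk.py <<'E'
import json
S=[-1,1,-1,1,-1,1,-1]
LO=np.array([-3.06,-.37,-1.25,.18,-1.1,.23,-2.94]);HI=np.array([3.06,2.12,1.32,2.47,4.24,1.98,2.94])
def Bm(q):
    Rs=chain(q,S); return np.hstack([np.array([[0],[0],[1]])]+[r.as_matrix() for r in Rs])
_D=[json.loads(l) for l in open('q.jsonl') if l.strip()]
_A=np.vstack([Bm(d[0]) for d in _D]);_b=np.concatenate([d[1] for d in _D])
X=np.linalg.solve(_A.T@_A+1e-3*np.eye(_A.shape[1]),_A.T@_b)
T7=R.from_euler('z',np.pi/2)
def fk(q): return Bm(q)@X,(chain(q,S)[-1]*T7)
def ik(p,Rt,q0,reg=0.01):
    def f(q):
        pp,RR=fk(q); return np.concatenate([(pp-p)/10,(RR.inv()*Rt).as_rotvec()*20,reg*(q-q0)])
    r=least_squares(f,np.clip(q0,LO+1e-3,HI-1e-3),bounds=(LO,HI)); pp,RR=fk(r.x)
    return r.x,np.linalg.norm(pp-p),np.linalg.norm((RR.inv()*Rt).as_rotvec())
E
python3 - <<'E'
from h import *; from fk import *
t=load('top0'); s=load('side0'); n=np.array([-.478,-.022,.878]); n/=np.linalg.norm(n)
for d,q,u,v in ((t,[527.4,135.6,65.4],250.75,248),(s,[525.5,135,66.3],304,191)):
    o,r=ray(d,u,v); print('cavity',(o+r*((np.array(q)-o)@n)/(r@n)).round(1))
qc=np.array(_D[-1][0])
down=R.from_euler('xyz',[np.pi,0,0])
starts=[qc]+[np.clip(np.array([0,.5,k3,2,k5,.5,k7]),LO,HI) for k3 in(-.5,.5) for k5 in (0,1.57,3.1) for k7 in (-1.9,1.2)]
def best(p,Rt):
    L=[ik(p,Rt,q0) for q0 in starts]; L=[l for l in L if l[1]<1.5 and l[2]<.01]; return L
for nm,p in (('bench',[436,-92,23]),):
    for th in (-.25,0,.15,.25,.35,.5):
        L=best(np.array(p),R.from_euler('y',th)*down)
        print(nm,th,len(L)); 
        for l in L[:1]: print(l[0].round(2))
# die: tool z = -n tilted by th; TCP 14 above face along axis approx
psi=.045
for th in (-.5,-.4,-.3,-.2,-.1,0):
    c=np.array([530,110,66]) 
    Rt=R.from_euler('z',psi)*R.from_euler('y',th)*down
    p=c+n*14
    L=best(p,Rt); L2=best(p+n*60,Rt)
    print('die',th,len(L),len(L2))
    seen=[]
    for l in L:
        if not any(np.abs(l[0]-x).max()<.3 for x in seen): seen.append(l[0]); print('   ',l[0].round(2))
E
```

```text
cavity [528.2 127.1  65.6]
cavity [531.  127.9  69.1]Traceback (most recent call last):
  File "<stdin>", line 5, in <module>
NameError: name '_D' is not defined
```

```bash
cat > t1.py <<'E'
from h import *; import fk; from fk import *
n=np.array([-.478,-.022,.878]); n/=np.linalg.norm(n)
qc=np.array(fk._D[-1][0])
down=R.from_euler('xyz',[np.pi,0,0])
starts=[qc]+[np.clip(np.array([0,.5,k3,2,k5,.5,k7]),LO,HI) for k3 in(-.5,.5) for k5 in (0,1.57,3.1) for k7 in (-1.9,1.2)]
def show(nm,p,Rt):
    L=[ik(np.array(p),Rt,q0) for q0 in starts]; e=min(l[1]+100*l[2] for l in L); L=[l for l in L if l[1]<1.5 and l[2]<.01]; print(nm,len(L),'besterr',round(e,2))
    seen=[]
    for l in L:
        if not any(np.abs(l[0]-x).max()<.4 for x in seen): seen.append(l[0]); print('   ',l[0].round(2))
    
for th in (0,.15,.25,.35,.5):
    show(('bench',th),[436,-92,23],R.from_euler('y',th)*down)
for th in (-.5,-.35,-.2,-.1,0):
    Rt=R.from_euler('z',.045)*R.from_euler('y',th)*down
    show(('die',th),np.array([530,127.5,67])+n*14,Rt)
E
time python3 t1.py
```

```text
Traceback (most recent call last):
  File "t1.py", line 3, in <module>
    qc=np.array(fk._D[-1][0])
                ^^^^^
AttributeError: 'function' object has no attribute '_D'

real	0m1.204s
user	0m1.645s
sys	0m0.192s
```

```bash
sed -i 's/_D\b/DD/g' fk.py; sed -i 's/import fk; //; s/fk\._D/DD/' t1.py; time python3 t1.py
```

```text
('bench', 0) 6 besterr 0.0
    [ 0.29  0.79 -0.24  2.21  0.84  0.23 -2.27]
('bench', 0.15) 8 besterr 0.0
    [ 0.28  0.81 -0.22  2.1   0.44  0.43 -1.88]
    [ 0.62  0.94 -0.79  2.07  0.99  0.76 -2.43]
    [-0.28  0.92  0.66  2.16 -1.01  0.58 -0.41]
('bench', 0.25) 7 besterr 0.0
    [ 0.3   0.85 -0.27  2.02  0.41  0.59 -1.86]
    [-0.32  0.98  0.74  2.08 -0.88  0.73 -0.53]
('bench', 0.35) 7 besterr 0.0
    [ 0.31  0.89 -0.29  1.94  0.38  0.74 -1.83]
    [-0.35  1.04  0.79  1.99 -0.79  0.86 -0.62]
('bench', 0.5) 7 besterr 0.0
    [ 0.3   0.95 -0.3   1.82  0.34  0.94 -1.79]
    [-0.36  1.12  0.83  1.87 -0.69  1.05 -0.72]
('die', -0.5) 4 besterr 0.0
    [-0.17  0.72 -0.37  2.37  2.32  0.57  2.06]
    [-0.46  0.71  0.05  2.4   2.8   0.46  1.53]
('die', -0.35) 4 besterr 0.0
    [-0.31  0.68 -0.11  2.26  2.18  0.23  2.2 ]
    [-0.6   0.72  0.33  2.32  3.61  0.23  0.76]
('die', -0.2) 6 besterr 0.0
    [-0.21  0.69 -0.18  2.11  0.85  0.23 -2.68]
('die', -0.1) 9 besterr 0.0
    [-0.22  0.71 -0.12  2.04  0.33  0.32 -2.14]
    [-0.61  0.76  0.5   2.09 -0.93  0.4  -0.9 ]
    [ 0.01  0.75 -0.49  2.02  0.85  0.48 -2.64]
('die', 0) 8 besterr 0.0
    [-0.13  0.74 -0.24  1.95  0.34  0.49 -2.14]
    [ 0.25  0.91 -0.91  1.92  0.98  0.85 -2.73]
    [-0.72  0.85  0.73  2.01 -0.96  0.66 -0.88]
real	0m51.361s
user	0m51.645s
sys	0m0.121s
```

Tool-down at low radius hits the q6 limit. The arm model shows it works if I grip with the tool pitched inward on the bench and nearly vertical at the die, with the pads closing along the level axis so they stay flat on the blank. I'll half-turn the tool first. That gives the q7 range needed for the keeper swing and puts the wrist camera on the robot side.

Call:
send_rows([
  [60, [-0.17, 0.2, 0], [0, 0, 1]],
  [60, [-0.17, 0.2, 0], [0, 0, 1]],
  [60, [-0.17, 0.2, 0], [0, 0, 1]],
  [60, [-0.17, 0.2, 0], [0, 0, 1]],
  [60, [-0.17, 0.2, 0], [0, 0, 1]],
  [60, [-0.17, 0.2, 0], [0, 0, 1]],
  [60, [-0.17, 0.2, 0], [0, 0, 1]],
  [60, [-0.17, 0.2, 0], [0, 0, 1]],
])

```text
clock: 6.4
eef_pos: [480.8, 123.8, 240.6]
tool_rot: [3.099, 0.171, 0.995]
force: [0.5, -0.3, -0.2]
width: 60.0
gripper_force: 0.0
```

Call:
send_rows([
  [60, [0, 0, 0], [0, 0, 1]],
  [60, [0, 0, 0], [0, 0, 1]],
  [60, [0, 0, 0], [0, 0, 1]],
  [60, [0, 0, 0], [0, 0, 1]],
  [60, [0, 0, 0], [0, 0, 1]],
  [60, [0, 0, 0], [0, 0, 1]],
  [60, [0, 0, 0], [0, 0, 1]],
  [60, [0, 0, 0], [0, 0, 1]],
])

```text
clock: 7.4
eef_pos: [481.2, 123.5, 240.6]
tool_rot: [3.099, 0.171, 1.693]
force: [0.4, -0.7, 0.7]
width: 60.1
gripper_force: 0.0
```

Call:
send_rows([
  [60, [0, 0, 0], [0, 0, 1]],
  [60, [0, 0, 0], [0, 0, 1]],
  [60, [0, 0, 0], [0, 0, 1]],
  [60, [0, 0, 0], [0, 0, 1]],
  [60, [0, 0, 0], [0, 0, 1]],
  [60, [0, 0, 0], [0, 0, 1]],
  [60, [0, 0, 0], [0, 0, 1]],
  [60, [0, 0, 0], [0, 0, 1]],
])

```text
clock: 8.4
eef_pos: [481.1, 123.4, 240.6]
tool_rot: [3.099, 0.171, 2.391]
force: [0.2, -0.1, 0.5]
width: 60.1
gripper_force: 0.0
```

Call:
send_rows([
  [60, [0, 0, 0], [0, 0, 1]],
  [60, [0, 0, 0], [0, 0, 1]],
  [60, [0, 0, 0], [0, 0, 1]],
  [60, [0, 0, 0], [0, 0, 1]],
  [60, [0, 0, 0], [0, 0, 1]],
  [60, [0, 0, 0], [0, 0, 1]],
  [60, [0, 0, 0], [0, 0, 1]],
  [60, [0, 0, 0], [0, 0, 1]],
])

```text
clock: 9.4
eef_pos: [481.1, 123.4, 240.6]
tool_rot: [3.099, 0.171, 3.089]
force: [-0.2, 0.3, 0.5]
width: 60.0
gripper_force: 0.0
```

```bash
python3 - <<'E'
from logq import logq; logq()
from h import *; grab('wrist','w2')
E
```

```text
9.4 [ 0.47   0.591 -1.182  2.074  0.874  0.843  0.314] [481.1 123.4 240.6] [3.099 0.171 3.089]
```

View pics/w2.png

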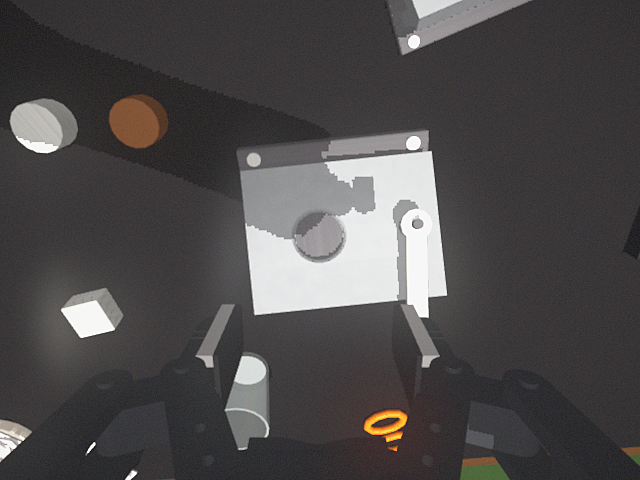

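Wrist view: the cavity is at (319,237), the keeper pivot at (417,223), and the arm points up-slope, with the pin partly behind the finger near (412,320). I'll fit the plate geometry from this view.

```bash
python3 - <<'E'
from h import *
d=load('w2'); W=cloud(d)
Q=W[155:310,250:390].reshape(-1,3)
rng=np.random.default_rng(0); best=None
Q=Q[np.isfinite(Q[:,0])]
for _ in range(400):
    a,b,c=Q[rng.choice(len(Q),3,False)]; n=np.cross(b-a,c-a); n/=np.linalg.norm(n)+1e-9
    k=np.abs((Q-a)@n)<1.2
    if best is None or k.sum()>best.sum(): best=k
P=Q[best]; q=P.mean(0); n=np.linalg.svd(P-q,full_matrices=False)[2][2]; n*=np.sign(n[2])
print('face',q.round(1),'n',n.round(4),'tilt',np.arccos(n[2]).round(4),'az',np.arctan2(-n[1],-n[0]).round(4), len(P),len(Q))
h=(W-q)@n
# cavity floor
m=np.zeros(h.shape,bool); m[200:275,285:355]=1
fl=m&(h<-6)&(h>-13); print('floor depth',np.median(h[fl]),fl.sum())
az=np.arctan2(-n[1],-n[0]); ex=np.array([np.cos(az)*n[2],np.sin(az)*n[2],np.hypot(n[0],n[1])]); ey=np.cross(n,ex)
pts=(W-q); U=pts@ex; V=pts@ey
dd=np.c_[U[fl],V[fl]].astype(np.float32); (c,r)=cv2.minEnclosingCircle(dd); print('floor circ',c,r, dd.mean(0))
# rim: pixels of face hole boundary via ellipse of mask h<-1.5
hole=(m&(h<-1.5)&(h>-14)).astype(np.uint8); cs,_=cv2.findContours(hole,0,1); k=max(cs,key=cv2.contourArea); el=cv2.fitEllipse(k); print('rim ellipse px',el)
o,r=ray(d,*el[0]); C=o+r*((q-o)@n)/(r@n); print('rim centre on face',C.round(1))
# plate edges in U,V
face=(np.abs(h)<1.5)&(np.abs(U)<110)&(np.abs(V)<130); 
box=cv2.minAreaRect(np.c_[U[face],V[face]].astype(np.float32)); print('plate rect',box)
# arm
arm=(h>14)&(h<30)&(np.abs(U)<200)&(np.abs(V)<200)&(np.arange(640)[None]>370)
A=np.c_[U[arm],V[arm]]; print('arm n',len(A),A.mean(0), 'h',np.percentile(h[arm],[10,50,90]))
col=(h>27)&(h<36)&(np.abs(U)<60)&(np.abs(V)<120)&(np.arange(640)[None]>370)&(np.arange(480)[:,None]<250); print('collar',np.c_[U[col],V[col]].mean(0) if col.any() else None, W[col].mean(0), h[col].mean())
np.savez('plate.npz',q=q,n=n,ex=ex,ey=ey)
pin=(h>40)&(h<70)&(U>50)&(U<170)&(np.abs(V)<140); print('pin?',pin.sum(), np.c_[U[pin],V[pin]].mean(0))
# top view pin
for tag in('top0','side0'):
    t=load(tag); Wt=cloud(t); ht=(Wt-q)@n; Ut=(Wt-q)@ex; Vt=(Wt-q)@ey
    pm=(ht>30)&(ht<70)&(Ut>40)&(Ut<160)&(np.abs(Vt)<140); G=np.c_[Ut[pm],Vt[pm],ht[pm]]; print(tag,len(G),G.mean(0).round(1),G.min(0).round(1),G.max(0).round(1))
    g=(np.abs(Ut)<60)&(np.abs(Vt)<60)&(np.abs(ht)<8); print('  face h',np.median(ht[g]))
E
```

```text
face [524.5 131.5  63.4] n [-0.4809 -0.0233  0.8765] tilt 0.5023 az 0.0485 15964 21619
floor depth -8.660221098294775 1905
floor circ (0.8296276926994324, -1.1038926839828491) 21.025774002075195 [ 0.7730252 -1.177214 ]
rim ellipse px ((319.0155944824219, 234.7352752685547), (50.24639129638672, 50.84020233154297), 169.87570190429688)
rim centre on face [525.5 130.4  63.9]
plate rect ((-24.072330474853516, -14.348953247070312), (226.8241424560547, 169.87060546875), 89.91847229003906)
arm n 5728 [-83.09576705  96.70079375] h [15.98815246 23.62915333 25.93289573]
collar [ 0.87196431 73.52396818] [506.90624869 204.26970651  90.86613839] 30.864715761584836
pin? 0 [nan nan]
top0 59 [109.1  60.8  53.2] [47.  55.  30.1] [116.2  68.2  66.3]
  face h -0.02983936375873453
side0 89 [107.2  59.2  49.7] [100.2  54.   30.7] [113.8  66.1  65.7]
  face h 1.9959861940540535<stdin>:30: RuntimeWarning: Mean of empty slice.
  ret = um.true_divide(
```

```bash
cat > t2.py <<'E'
from fk import *
import sys
down=R.from_euler('xyz',[np.pi,0,0]); Z=R.from_euler('z',np.pi)
tb=.38
C=np.array([525.7,129.7,63.9]); Rp=R.from_euler('z',.0485)*R.from_euler('y',-.5023); n=Rp.apply([0,0,1])
Rb=R.from_euler('y',tb)*Z*down; pb=np.array([437.9,-90.5,25.5])
Rd=Rp*Rb; pd=C-9*n+Rp.apply([2.4,0,25.5])
print('pd',pd.round(1),'Rd',Rd.as_euler('xyz').round(3),'Rb',Rb.as_euler('xyz').round(3),'n',n.round(3))
if __name__=='__main__':
    q=np.array(DD[-1][0]); p0=np.array(DD[-1][1]); R0=R.from_euler('xyz',DD[-1][2])
    def path(q,p0,R0,p1,R1,N,nm):
        w=(R1*R0.inv()).as_rotvec(); e=0
        for k in range(1,N+1):
            q,a,b=ik(p0+(p1-p0)*k/N,R.from_rotvec(w*k/N)*R0,q,.03); e=max(e,a+100*b)
        print(nm,q.round(2),'maxerr',round(e,2),'units',((p1-p0)/60).round(2),(np.degrees(w)/5).round(2)); return q
    q=path(q,p0,R0,pb+[0,0,125],Rb,5,'above bench')
    q=path(q,pb+[0,0,125],Rb,pb,Rb,3,'bench')
    q=path(q,pb,Rb,pb+[0,0,125],Rb,3,'lift')
    q=path(q,pb+[0,0,125],Rb,pd+60*n,Rd,6,'above die')
    q=path(q,pd+60*n,Rd,pd,Rd,3,'die')
E
python3 t2.py
```

```text
pd [519.9 129.4  79.5] Rd [-3.142  0.122 -3.093] Rb [ 3.142 -0.38   3.142] n [-0.481 -0.023  0.876]
above bench [ 0.76  0.92 -1.09  1.86  0.71  1.31  0.91] maxerr 0.0 units [-0.72 -3.56 -1.5 ] [-0.33  6.33  0.64]
bench [ 0.69  1.1  -0.97  1.9   0.89  1.15  0.81] maxerr 0.0 units [ 0.    0.   -2.08] [0. 0. 0.]
lift [ 0.76  0.92 -1.1   1.86  0.71  1.31  0.91] maxerr 0.0 units [0.   0.   2.08] [0. 0. 0.]
above die [ 0.34  0.8  -1.06  2.1   1.14  0.83  0.19] maxerr 0.0 units [ 0.89  3.64 -0.31] [ 0.14 -5.75  0.54]
die [ 0.29  0.91 -0.98  2.05  1.25  0.81  0.15] maxerr 0.0 units [ 0.48  0.02 -0.88] [0. 0. 0.]
```

Call:
send_rows([
  [60, [-0.09, -0.445, -0.1], [-0.04, 0.79, 0.08]],
  [60, [-0.09, -0.445, -0.1], [-0.04, 0.79, 0.08]],
  [60, [-0.09, -0.445, -0.2], [-0.04, 0.79, 0.08]],
  [60, [-0.09, -0.445, -0.2], [-0.04, 0.79, 0.08]],
  [60, [-0.09, -0.445, -0.2], [-0.04, 0.79, 0.08]],
  [60, [-0.09, -0.445, -0.2], [-0.04, 0.79, 0.08]],
  [60, [-0.09, -0.445, -0.2], [-0.04, 0.79, 0.08]],
  [60, [-0.09, -0.445, -0.3], [-0.04, 0.79, 0.08]],
])

```text
clock: 10.45
eef_pos: [438.6, -91.2, 150.4]
tool_rot: [-3.139, -0.38, 3.136]
force: [-0.4, 1.6, -0.3]
width: 60.0
gripper_force: 0.0
```

```bash
cat > to.py <<'E'
from t2 import *
from cell import sensors
def to(p,Rt):
    s=sensors.read_state(); w=(Rt*R.from_euler('xyz',s['tool_rot']).inv()).as_rotvec()
    print('t',round(s['clock'],2),'pos',s['eef_pos'].round(1),'F',s['force'].round(1),'q',s['qpos'].round(2),'| shift u',((np.array(p)-s['eef_pos'])/60).round(3),'turn u',(np.degrees(w)/5).round(2))
E
python3 - <<'E'
from to import *; to(pb,Rb)
from h import *
d=grab('wrist','w3'); W=cloud(d)
m=(np.hypot(W[...,0]-436,W[...,1]+91)<35)&(W[...,2]>15)&(W[...,2]<40)
P=W[m]; T=P[P[:,2]>np.median(P[:,2])-2]; print(len(P),np.percentile(P[:,2],[50,90]),cv2.minEnclosingCircle(T[:,:2].astype(np.float32)))
E
```

```text
pd [519.9 129.4  79.5] Rd [-3.142  0.122 -3.093] Rb [ 3.142 -0.38   3.142] n [-0.481 -0.023  0.876]
t 10.45 pos [438.6 -91.2 150.4] F [-0.4  1.6 -0.3] q [ 0.72  0.93 -1.07  1.84  0.7   1.31  0.91] | shift u [-0.012  0.011 -2.082] turn u [ 0.03 -0.    0.05]
2525 [24.60109273 25.48635615] ((434.631591796875, -90.80762481689453), 19.807476043701172)
```

Call:
send_rows([
  [60, [-0.02, 0.005, -0.5], [0, 0, 0]],
  [60, [0, 0, -0.6], [0, 0, 0]],
  [60, [0, 0, -0.5], [0, 0, 0]],
  [60, [0, 0, -0.3], [0, 0, 0]],
  [60, [0, 0, -0.18], [0, 0, 0]],
  [60, [0, 0, 0], [0, 0, 0]],
])

```text
clock: 11.25
eef_pos: [437.2, -90.1, 25.8]
tool_rot: [-3.14, -0.38, 3.136]
force: [-0.4, -0.3, -0.4]
width: 59.9
gripper_force: 0.0
```

```bash
python3 - <<'E'
from to import *; to(pb,Rb)
from h import *
d=grab('wrist','w4'); W=cloud(d)
# blank top & finger tips
for a,b in ((180,260),(380,460)):
    Q=W[280:380,a:b].reshape(-1,3); Q=Q[(Q[:,2]>2)&(Q[:,2]<60)&(np.abs(Q[:,0]-437)<40)]; print(len(Q),Q.min(0).round(1) if len(Q) else '')
E
```

```text
pd [519.9 129.4  79.5] Rd [-3.142  0.122 -3.093] Rb [ 3.142 -0.38   3.142] n [-0.481 -0.023  0.876]
t 11.25 pos [437.2 -90.1  25.8] F [-0.4 -0.3 -0.4] q [ 0.66  1.1  -0.95  1.88  0.88  1.14  0.81] | shift u [ 0.012 -0.007 -0.005] turn u [0.02 0.   0.06]
3251 [ 422.6 -133.8   11.8]
3682 [422.9 -60.1   2. ]
```

View pics/w4.png

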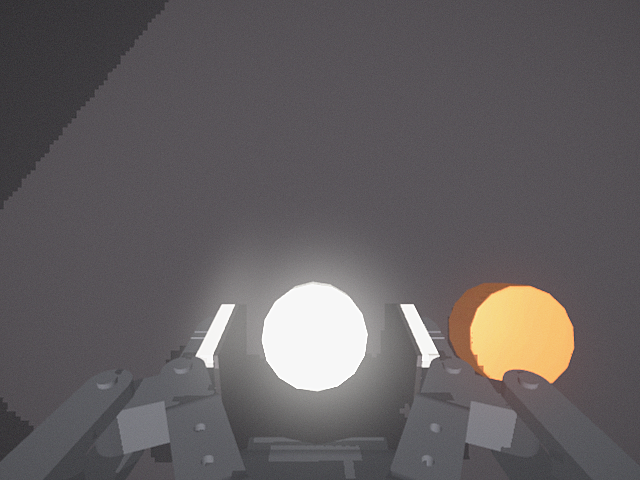

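The blank at (315,336) is centred between the pads, and the brown blank at (522,335) is clear of the fingers. I'll raise 1.8 mm, then close.

Call:
send_rows([
  [60, [0, -0.01, 0.03], [0, 0, 0]],
  [30, [0, 0, 0], [0, 0, 0]],
  [30, [0, 0, 0], [0, 0, 0]],
  [30, [0, 0, 0], [0, 0, 0]],
  [30, [0, 0, 0], [0, 0, 0]],
  [30, [0, 0, 0], [0, 0, 0]],
])

```text
clock: 12.05
eef_pos: [437.8, -91.0, 28.7]
tool_rot: [-3.139, -0.378, 3.135]
force: [0.6, -0.7, 7.1]
width: 37.4
gripper_force: 59.5
```

```bash
python3 - <<'E'
from to import *; to(pb,Rb)
E
```

```text
pd [519.9 129.4  79.5] Rd [-3.142  0.122 -3.093] Rb [ 3.142 -0.38   3.142] n [-0.481 -0.023  0.876]
t 12.05 pos [437.8 -91.   28.7] F [ 0.6 -0.7  7.1] q [ 0.67  1.1  -0.95  1.88  0.87  1.14  0.81] | shift u [ 0.002  0.008 -0.053] turn u [0.03 0.02 0.06]
```

Call:
send_rows([
  [30, [0, 0, 0.2], [0, 0, 0]],
  [30, [0, 0, 0.4], [0, 0, 0]],
  [30, [0, 0, 0.6], [0, 0, 0]],
  [30, [0, 0, 0.6], [0, 0, 0]],
  [30, [0, 0, 0.3], [0, 0, 0]],
  [30, [0, 0, 0], [0, 0, 0]],
])

```text
clock: 12.8
eef_pos: [437.7, -90.9, 154.8]
tool_rot: [-3.138, -0.377, 3.135]
force: [-0.0, 0.7, -1.5]
width: 37.6
gripper_force: 60.2
```

```bash
cat > blank.py <<'E'
from h import *; from fk import R
def blank(tag):
    s=sensors.read_state(); d=grab('wrist',tag); W=cloud(d)
    g=d['img'].astype(int).sum(2); p=s['eef_pos']; Rt=R.from_euler('xyz',s['tool_rot'])
    L=Rt.inv().apply((W-p).reshape(-1,3)).reshape(W.shape)
    m=(np.abs(L[...,1])<24)&(np.abs(L[...,0])<35)&(L[...,2]>-15)&(L[...,2]<25)&np.isfinite(L[...,2])
    Q=L[m]; rng=np.random.default_rng(0); best=None
    for _ in range(400):
        a,b,c=Q[rng.choice(len(Q),3,False)]; n=np.cross(b-a,c-a); n/=np.linalg.norm(n)+1e-9
        if abs(n[2])<.7: continue
        k=np.abs((Q-a)@n)<1
        if best is None or k.sum()>best.sum(): best=k
    P=Q[best]; q=P.mean(0); n=np.linalg.svd(P-q,full_matrices=False)[2][2]; n*=-np.sign(n[2])
    e1=np.cross([0,1,0],n); e1/=np.linalg.norm(e1); e2=np.cross(n,e1)
    c,r=cv2.minEnclosingCircle(np.c_[(P-q)@e1,(P-q)@e2].astype(np.float32)); T=q+c[0]*e1+c[1]*e2
    print(len(P),'top centre in tool',T.round(1),'r',round(r,1),'axis in tool',n.round(3),'axis world',Rt.apply(n).round(3), 'top world',(Rt.apply(T)+p).round(1),s['width'],s['gripper_force'])
E
python3 - <<'E'
from to import *; to(pb,Rb)
from blank import *; blank('w5')
E
```

```text
pd [519.9 129.4  79.5] Rd [-3.142  0.122 -3.093] Rb [ 3.142 -0.38   3.142] n [-0.481 -0.023  0.876]
t 12.8 pos [437.7 -90.9 154.8] F [-0.   0.7 -1.5] q [ 0.73  0.92 -1.07  1.84  0.7   1.31  0.91] | shift u [ 0.003  0.007 -2.155] turn u [0.03 0.03 0.06]
7254 top centre in tool [ 5.3 -0.   6.5] r 25.1 axis in tool [ 0.364 -0.002 -0.932] axis world [0.005 0.001 1.   ] top world [430.4 -90.9 150.7] 37.63245233587345 60.18681049346924
```

```bash
sed -i 's/^tb=.38/tb=.377/; s/\[2.4,0,25.5\]/[2.6,0,28.9]/' t2.py; python3 - <<'E'
from to import *; to(pd+60*n,Rd)
E
```

```text
pd [518.4 129.3  82.6] Rd [-3.142  0.125 -3.093] Rb [ 3.142 -0.377  3.142] n [-0.481 -0.023  0.876]
t 12.85 pos [437.1 -91.2 153.7] F [-0.1 -1.2 -1.6] q [ 0.73  0.92 -1.07  1.84  0.7   1.31  0.91] | shift u [ 0.874  3.652 -0.309] turn u [ 0.16 -5.78  0.61]
```

Call:
send_rows([
  [30, [0.1, 0.4, 0.1], [0, -0.7, 0.08]],
  [30, [0.1, 0.5, 0.1], [0, -0.8, 0.08]],
  [30, [0.1, 0.5, 0], [0, -0.8, 0.08]],
  [30, [0.1, 0.5, 0], [0, -0.8, 0.08]],
  [30, [0.1, 0.5, 0], [0.04, -0.8, 0.08]],
  [30, [0.1, 0.5, 0], [0.04, -0.8, 0.08]],
  [30, [0.15, 0.5, -0.25], [0.04, -0.8, 0.08]],
  [30, [0.12, 0.25, -0.25], [0.04, -0.28, 0.05]],
])

```text
clock: 13.85
eef_pos: [488.1, 129.5, 134.4]
tool_rot: [3.14, 0.124, -3.092]
force: [0.2, 0.2, -1.3]
width: 37.5
gripper_force: 60.2
```

```bash
python3 - <<'E'
from to import *; to(pd+60*n,Rd)
from blank import *; blank('w6')
W=cloud(load('w6')); 
E
```

```text
pd [518.4 129.3  82.6] Rd [-3.142  0.125 -3.093] Rb [ 3.142 -0.377  3.142] n [-0.481 -0.023  0.876]
t 13.85 pos [488.1 129.5 134.4] F [ 0.2  0.2 -1.3] q [ 0.3   0.76 -0.98  2.11  1.1   0.76  0.21] | shift u [ 0.024 -0.026  0.013] turn u [-0.02 -0.01 -0.02]
7305 top centre in tool [ 5.4 -0.   5.8] r 25.1 axis in tool [ 0.365  0.002 -0.931] axis world [-0.477 -0.023  0.879] top world [483.5 129.3 127.9] 37.46412289325271 60.21651864051819
```

View pics/w6.png

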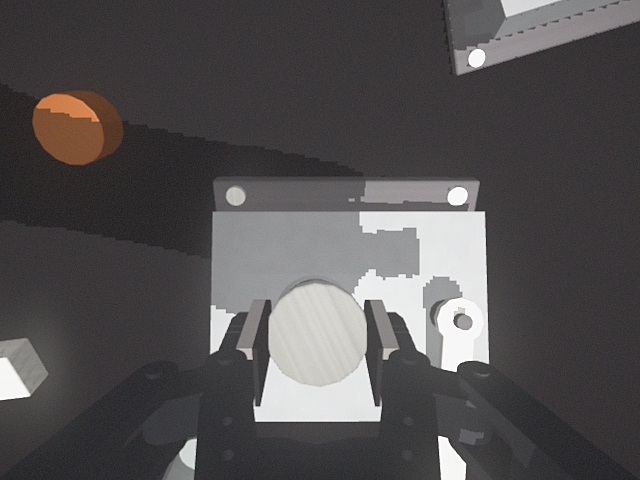

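Wrist view: the blank is held square to the face at (317,333), just short of the cavity, whose rim shows at (318,283). The plate edges are at columns 212 and 486, and its front edge is at row 211. I'll check alignment against the plate edges in this same view.

```bash
python3 - <<'E'
from t2 import *; from h import *
d=load('w6'); W=cloud(d); 
loc=Rp.inv().apply((W-C).reshape(-1,3)).reshape(W.shape)  # plate frame, origin cavity centre on face
f=np.abs(loc[...,2])<3
m=f&(np.abs(loc[...,0])<75)&(loc[...,1]>-75)&(loc[...,1]<115)
# refine plane
P=loc[m]; A=np.c_[P[:,:2],np.ones(len(P))]; print('plane h = ax+by+c',np.linalg.lstsq(A,P[:,2],rcond=None)[0].round(4))
for r in (225,245,265):
    c=np.where(m[r])[0]; print(r,'y edges',loc[r,c.min(),1].round(1),loc[r,c.max(),1].round(1),c.min(),c.max())
for c in (260,330,420):
    r=np.where(m[:,c])[0]; print(c,'front edge x',loc[r.min(),c,0].round(1),r.min())
# blank top in plate frame: points between 35..100 height inside |y|<19
g=d['img'].astype(int); b=(loc[...,2]>60)&(loc[...,2]<100)&(np.abs(loc[...,1])<30)&(np.abs(loc[...,0])<35)
v,u=np.mgrid[:480,:640]; b&=(v>275)&(v<392)&(u>265)&(u<372)
Q=loc[b]; hh=np.median(Q[:,2]); k=np.abs(Q[:,2]-hh)<1.5; 
lab=b&(np.abs(loc[...,2]-hh)<1.5); cs,_=cv2.findContours(lab.astype(np.uint8),0,1); ct=max(cs,key=cv2.contourArea)[:,0]
pts=loc[ct[:,1],ct[:,0],:2]; 
# circle fit with known radius on far/near arcs
r=least_squares(lambda p:np.hypot(*(pts-p).T)-20,[0,0],loss='soft_l1'); print('blank top h',hh,'centre',r.x.round(2),'med resid',np.abs(r.fun).mean().round(2))
s=sensors.read_state(); print('tcp in plate',Rp.inv().apply(s['eef_pos']-C).round(2))
E
```

```text
pd [518.4 129.3  82.6] Rd [-3.142  0.125 -3.093] Rb [ 3.142 -0.377  3.142] n [-0.481 -0.023  0.876]
plane h = ax+by+c [-0.0024 -0.0001  0.0619]
225 y edges -58.7 100.7 213 485
245 y edges -59.2 100.0 212 485
265 y edges -59.4 100.4 212 486
260 front edge x -60.1 211
330 front edge x -60.1 211
420 front edge x -60.1 211
blank top h 76.39880405325756 centre [-2.    2.13] med resid 0.7
tcp in plate [ 0.24  3.04 78.78]
```

Call:
send_rows([
  [30, [0.07, -0.005, -0.1], [0, 0, 0]],
  [30, [0.1, -0.005, -0.17], [0, 0, 0]],
  [30, [0.1, -0.006, -0.17], [0, 0, 0]],
  [30, [0.1, 0, -0.16], [0, 0, 0]],
  [30, [0, 0, 0], [0, 0, 0]],
])

```text
clock: 14.52
eef_pos: [511.6, 126.7, 98.7]
tool_rot: [3.14, 0.124, -3.096]
force: [0.4, 0.0, -0.7]
width: 37.7
gripper_force: 60.3
```

```bash
cat > rel.py <<'E'
from t2 import *; from h import *
def rel(tag):
    d=grab('wrist',tag); W=cloud(d); s=sensors.read_state()
    loc=Rp.inv().apply((W-C).reshape(-1,3)).reshape(W.shape)
    m=(np.abs(loc[...,2])<3)&(np.abs(loc[...,0])<75)&(loc[...,1]>-75)&(loc[...,1]<115)
    E=[]
    for r in range(0,480):
        c=np.where(m[r])[0]
        if len(c)>150 and abs(loc[r,c.min(),0])<55: E.append((loc[r,c.min(),1],loc[r,c.max(),1]))
    E=np.array(E); fx=[loc[np.where(m[:,c])[0].min(),c,0] for c in range(240,420,10) if m[:,c].any()]
    print('y edges',np.median(E,0).round(2) if len(E) else None,len(E),'front x',np.median(fx).round(2),'face h',np.median(loc[...,2][m]).round(2))
    v,u=np.mgrid[:480,:640]
    b=(loc[...,2]>12)&(loc[...,2]<110)&(np.abs(loc[...,1])<20)&(np.abs(loc[...,0])<30)&(v>250)&(v<392)&(u>265)&(u<372)
    hh=np.median(loc[...,2][b]); lab=b&(np.abs(loc[...,2]-hh)<1.5)
    cs,_=cv2.findContours(lab.astype(np.uint8),0,1); ct=max(cs,key=cv2.contourArea)[:,0]
    pts=loc[ct[:,1],ct[:,0],:2]; r=least_squares(lambda p:np.hypot(*(pts-p).T)-20,[0,0],loss='soft_l1')
    Pn=loc[lab]; pl=np.linalg.lstsq(np.c_[Pn[:,:2],np.ones(len(Pn))],Pn[:,2],rcond=None)[0]
    print('t',round(s['clock'],2),'top h',hh.round(2),'slope',pl[:2].round(3),'centre',r.x.round(2),'res',np.abs(r.fun).mean().round(2),'tcp in plate',Rp.inv().apply(s['eef_pos']-C).round(2),'F plate',Rp.inv().apply(s['force']).round(1),'q',s['qpos'].round(2),'w',s['width'].round(1))
E
python3 -c "
from rel import *; rel('w7')"
```

```text
pd [518.4 129.3  82.6] Rd [-3.142  0.125 -3.093] Rb [ 3.142 -0.377  3.142] n [-0.481 -0.023  0.876]
y edges [-59.15 100.31] 103 front x -59.89 face h 0.1Traceback (most recent call last):
  File "<string>", line 2, in <module>
    from rel import *; rel('w7')
                       ~~~^^^^^^
  File "rel.py", line 18, in rel
    print('t',round(s['clock'],2),'top h',hh.round(2),'slope',pl[:2].round(3),'centre',r.x.round(2),'res',np.abs(r.fun).mean().round(2),'tcp in plate',Rp.inv().apply(s['eef_pos']-C).round(2),'F plate',Rp.inv().apply(s['force']).round(1),'q',s['qpos'].round(2),'w',s['width'].round(1))
                                                                                                                                                                                                                                                                        ^^^^^^^^^^^^^^^^
AttributeError: 'float' object has no attribute 'round'
```

```bash
sed -i "s/s\['width'\].round(1)/round(s['width'],1)/; s/^print('pd/#&/" rel.py t2.py; python3 -c "
from rel import *; rel('w8')"
```

```text
y edges [-59.21 100.28] 103 front x -59.98 face h 0.11
t 14.62 top h 34.35 slope [-0.001  0.002] centre [ 1.38 -1.32] res 0.74 tcp in plate [ 4.53 -1.76 38.18] F plate [-0.1 -0.2 -0.4] q [ 0.27  0.83 -0.93  2.08  1.18  0.74  0.18] w 37.4
```

Call:
send_rows([
  [30, [0, 0.033, -0.03], [0, 0, 0]],
  [30, [0.041, 0, -0.098], [0, 0, 0]],
  [30, [0, 0, 0], [0, 0, 0]],
  [30, [0.02, 0.001, -0.036], [0, 0, 0]],
  [30, [0.02, 0.001, -0.036], [0, 0, 0]],
  [30, [0, 0, 0], [0, 0, 0]],
])

```text
clock: 15.38
eef_pos: [516.4, 129.2, 87.4]
tool_rot: [3.14, 0.125, -3.095]
force: [-0.4, -0.2, -0.8]
width: 37.4
gripper_force: 60.3
```

```bash
python3 -c "
from rel import *; rel('w9')"
```

```text
y edges [-59.26 100.34] 111 front x -59.89 face h 0.11
t 15.43 top h 21.63 slope [0.002 0.005] centre [0.07 0.36] res 0.66 tcp in plate [3.18e+00 2.00e-02 2.52e+01] F plate [ 0.4  0.2 -0.7] q [ 0.25  0.85 -0.91  2.07  1.21  0.73  0.16] w 37.3
```

Call:
send_rows([
  [30, [0.02, 0.002, -0.036], [0, 0, 0]],
  [30, [0.02, 0.002, -0.036], [0, 0, 0]],
  [30, [0.006, 0, -0.012], [0, 0, 0]],
  [30, [0, 0, 0], [0, 0, 0]],
])

```text
clock: 15.92
eef_pos: [519.1, 129.5, 82.6]
tool_rot: [3.14, 0.125, -3.095]
force: [0.0, -0.5, 0.7]
width: 37.5
gripper_force: 60.7
```

```bash
python3 -c "
from rel import *; rel('w10')"
```

```text
y edges [-59.26 100.39] 116 front x -60.01 face h 0.11
t 15.97 top h 16.11 slope [-0.002  0.002] centre [0.23 0.32] res 0.69 tcp in plate [ 3.27  0.1  19.57] F plate [ 0.2 -0.6  0.5] q [ 0.25  0.86 -0.9   2.07  1.22  0.73  0.16] w 37.6
```

Call:
send_rows([
  [30, [0.008, 0, -0.015], [0, 0, 0]],
  [30, [0, 0, 0], [0, 0, 0]],
  [50, [0, 0, 0], [0, 0, 0]],
  [55, [0, 0, 0], [0, 0, 0]],
  [55, [0, 0, 0], [0, 0, 0]],
  [55, [0, 0, 0], [0, 0, 0]],
])

```text
clock: 16.73
eef_pos: [519.7, 129.6, 81.6]
tool_rot: [3.14, 0.125, -3.095]
force: [0.7, 0.7, -1.0]
width: 54.8
gripper_force: 0.0
```

```bash
python3 -c "
from rel import *; rel('w11')"
```

```text
y edges [-59.04 100.17] 172 front x -59.85 face h 0.11
t 16.77 top h 16.03 slope [-0.001 -0.001] centre [-1.34  0.58] res 0.63 tcp in plate [ 3.2   0.15 18.42] F plate [-0.8  0.   0.3] q [ 0.25  0.87 -0.9   2.07  1.22  0.73  0.16] w 55.1
```

Seated: the blank's top is 16.0 mm above the face and flat. Next I'll plan the keeper swing, checking feasibility for several tool leans.

```bash
cat > t3.py <<'E'
from t2 import *
def pinp(phi,h=50,off=0):
    t=np.array([-np.cos(phi),-np.sin(phi),0])  # closing tangent (phi decreasing)
    return C+Rp.apply(np.array([105*np.sin(phi),75.5-105*np.cos(phi),h])+t*off)
def RK(phi,th): return R.from_euler('z',.0485)*R.from_euler('y',th)*R.from_euler('z',np.pi-(np.pi/2-phi))*down
if __name__=='__main__':
    from cell import sensors
    s=sensors.read_state()
    for th in (-.12,-.3,-.5):
        q=s['qpos']; print('th',th)
        for phi,dh in ((1.5,60),(1.5,0),(1.1,0),(.7,0),(.35,0),(0,0),(-.05,0),(0,60)):
            q,a,b=ik(pinp(phi,50,8)+n*dh,RK(phi,th),q,.03); print('  ',phi,dh,q.round(2),'err',round(a,1),round(b,3))
E
python3 t3.py
```

```text
th -0.12
   1.5 60 [ 0.24  0.77 -1.08  1.8   0.9   1.01  0.35] err 0.0 0.0
   1.5 0 [ 0.2   0.86 -1.01  1.76  0.98  0.97  0.34] err 0.0 0.0
   1.1 0 [ 0.23  0.81 -0.93  1.83  0.95  0.87 -0.01] err 0.0 0.0
   0.7 0 [ 0.23  0.76 -0.82  1.93  0.92  0.74 -0.39] err 0.0 0.0
   0.35 0 [ 0.19  0.71 -0.7   2.03  0.92  0.61 -0.75] err 0.0 0.0
   0 0 [ 0.08  0.68 -0.54  2.13  0.93  0.46 -1.14] err 0.0 0.0
   -0.05 0 [ 0.07  0.67 -0.52  2.14  0.94  0.44 -1.2 ] err 0.0 0.0
   0 60 [ 0.16  0.56 -0.65  2.17  0.8   0.53 -1.05] err 0.0 0.0
th -0.3
   1.5 60 [ 0.2   0.68 -1.    1.95  1.1   0.82  0.14] err 0.0 0.0
   1.5 0 [ 0.15  0.78 -0.92  1.92  1.21  0.79  0.08] err 0.0 0.0
   1.1 0 [ 0.19  0.74 -0.86  1.99  1.23  0.7  -0.31] err 0.0 0.0
   0.7 0 [ 0.21  0.71 -0.79  2.09  1.3   0.6  -0.78] err 0.0 0.0
   0.35 0 [ 0.21  0.71 -0.78  2.18  1.44  0.57 -1.28] err 0.0 0.0
   0 0 [ 0.24  0.74 -0.83  2.27  1.6   0.61 -1.82] err 0.0 0.0
   -0.05 0 [ 0.24  0.75 -0.84  2.29  1.62  0.62 -1.9 ] err 0.0 0.0
   0 60 [ 0.29  0.61 -0.92  2.31  1.41  0.6  -1.69] err 0.0 0.0
th -0.5
   1.5 60 [ 0.16  0.64 -0.98  2.12  1.49  0.77 -0.28] err 0.0 0.0
   1.5 0 [ 0.13  0.77 -0.93  2.08  1.64  0.79 -0.36] err 0.0 0.0
   1.1 0 [ 0.23  0.78 -0.98  2.15  1.71  0.8  -0.78] err 0.0 0.0
   0.7 0 [ 0.33  0.82 -1.06  2.24  1.8   0.86 -1.24] err 0.0 0.0
   0.35 0 [ 0.39  0.88 -1.14  2.33  1.87  0.96 -1.66] err 0.0 0.0
   0 0 [ 0.4   0.96 -1.21  2.42  1.92  1.09 -2.09] err 0.0 0.0
   -0.05 0 [ 0.4   0.97 -1.22  2.43  1.93  1.11 -2.15] err 0.0 0.0
   0 60 [ 0.42  0.78 -1.25  2.46  1.8   0.97 -2.1 ] err 0.0 0.0
```

Call:
send_rows([
  [55, [-0.08, 0, 0.14], [0, 0, 0]],
  [55, [-0.16, 0, 0.3], [0, 0, 0]],
  [55, [-0.2, 0, 0.4], [0, 0, 0]],
  [55, [-0.2, 0, 0.4], [0, 0, 0]],
  [55, [0, 0.3, 0.5], [0, 0, 0]],
  [35, [0, 0.4, 0.5], [0, 0, 0]],
  [30, [0.2, 0.2, 0], [0, 0, 0]],
  [30, [0, 0, 0], [0, 0, 0]],
])

```text
clock: 17.77
eef_pos: [493.3, 184.4, 216.8]
tool_rot: [3.139, 0.126, -3.094]
force: [0.3, -0.5, -0.3]
width: 30.0
gripper_force: 0.0
```

```bash
python3 - <<'E'
from t3 import *; from h import *
d=grab('wrist','w12'); W=cloud(d); s=sensors.read_state(); print(s['clock'],s['eef_pos'].round(1),s['qpos'].round(2))
loc=Rp.inv().apply((W-C).reshape(-1,3)).reshape(W.shape)
L=R.from_euler('xyz',s['tool_rot']).inv().apply((W-s['eef_pos']).reshape(-1,3)).reshape(W.shape)
ok=np.isfinite(loc[...,2])&(L[...,2]>25)
m=ok&(loc[...,2]>28)&(loc[...,2]<68)&(loc[...,0]>60)&(loc[...,0]<140)&(np.abs(loc[...,1]-70)<60)
print('pin',m.sum(),np.median(loc[m],0).round(1),loc[m].min(0).round(1),loc[m].max(0).round(1))
t=m&(loc[...,2]>59); print('pin top',t.sum(),loc[t].mean(0).round(1),loc[t].min(0).round(1),loc[t].max(0).round(1))
v,u=np.where(m); print(u.min(),u.max(),v.min(),v.max())
c=ok&(loc[...,2]>28)&(loc[...,2]<35)&(np.abs(loc[...,0])<25)&(np.abs(loc[...,1]-75)<25); print('collar',c.sum(),(loc[c].min(0)+loc[c].max(0))[:2]/2)
b=ok&(loc[...,2]>14)&(loc[...,2]<18)&(np.hypot(loc[...,0],loc[...,1])<25); print('blank',loc[b].mean(0).round(2),b.sum())
E
```

```text
17.825 [492.6 183.3 216.1] [ 0.27  0.67 -1.1   1.98  0.89  0.92  0.32]
pin 781 [100.7  65.9  60.5] [96.8 59.4 28.1] [110.6  73.1  63.7]
pin top 440 [103.7  66.3  61.5] [97.3 60.  59. ] [110.6  73.   63.7]
322 345 383 423
collar 111 [-0.45410774 75.36185654]
blank [-1.18  1.02 16.05] 2321
```

View pics/w12.png

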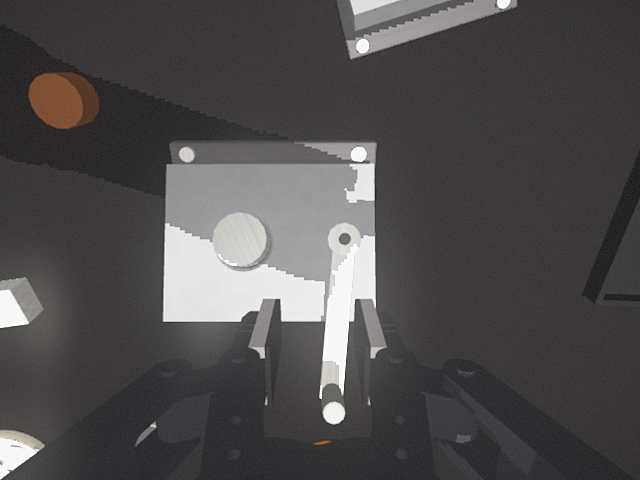

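The view shows the blank seated at (240,240), the pivot at (344,239) and the pin top at (334,412). The keeper angle is about 1.484. I'll approach over the pin.

```bash
python3 - <<'E'
from t3 import *; from to import to
print(pinp(1.484,50,0).round(1)); to(pinp(1.484,50,0)+50*n,RK(1.484,-.122))
E
```

```text
[590.  199.3 158.1]
t 17.82 pos [492.6 183.3 216.1] F [-0.5 -0.4 -0.1] q [ 0.27  0.67 -1.1   1.98  0.89  0.92  0.32] | shift u [ 1.222  0.247 -0.236] turn u [ 0.11  0.04 -0.97]
```

Call:
send_rows([
  [30, [0.3, 0.06, 0], [0, 0, -0.3]],
  [30, [0.4, 0.06, 0], [0, 0, -0.3]],
  [30, [0.4, 0.06, -0.1], [0.1, 0.04, -0.37]],
  [30, [0.12, 0.06, -0.13], [0, 0, 0]],
  [30, [0, 0, 0], [0, 0, 0]],
  [30, [0, 0, 0], [0, 0, 0]],
])

```text
clock: 18.58
eef_pos: [565.2, 197.9, 202.2]
tool_rot: [3.132, 0.12, 3.104]
force: [-0.2, -0.7, 0.0]
width: 29.9
gripper_force: 0.0
```

```bash
python3 - <<'E'
from t3 import *; from to import to; from h import *
to(pinp(1.484,50,0),RK(1.484,-.122))
d=grab('wrist','w13'); W=cloud(d); s=sensors.read_state()
loc=Rp.inv().apply((W-C).reshape(-1,3)).reshape(W.shape)
L=R.from_euler('xyz',s['tool_rot']).inv().apply((W-s['eef_pos']).reshape(-1,3)).reshape(W.shape)
m=(np.abs(L[...,0])<40)&(np.abs(L[...,1])<13)&(loc[...,2]>56)&(loc[...,2]<66)&(np.abs(loc[...,0]-104)<20)
print(m.sum(),'pin top plate',((loc[m].min(0)+loc[m].max(0))/2).round(1),'in tool',((L[m].min(0)+L[m].max(0))/2).round(1))
E
```

```text
t 18.57 pos [565.2 197.9 202.2] F [-0.2 -0.7  0. ] q [ 0.21  0.77 -1.04  1.81  0.9   0.98  0.33] | shift u [ 0.414  0.024 -0.735] turn u [ 0.01 -0.01 -0.02]
673 pin top plate [104.4  66.4  59.9] in tool [-14.9   1.4  38.5]
```

Call:
send_rows([
  [30, [0.08, 0.004, -0.13], [0, 0, 0]],
  [30, [0.13, 0.006, -0.22], [0, 0, 0]],
  [30, [0.13, 0.006, -0.22], [0, 0, 0]],
  [30, [0.075, 0.004, -0.16], [0, 0, 0]],
  [30, [0, 0, 0], [0, 0, 0]],
])

```text
clock: 19.25
eef_pos: [591.1, 198.9, 157.1]
tool_rot: [3.132, 0.12, 3.102]
force: [-0.0, 0.2, 0.6]
width: 29.8
gripper_force: 0.0
```

```bash
cat > arc.py <<'E'
from t3 import *; from to import to
from cell import sensors
import sys
# print per-row units from current pose along arc; args phi0 phi1 N off0 off1
def arc(phi0,phi1,N,o0,o1,h=50):
    s=sensors.read_state(); p=s['eef_pos']; Rc=R.from_euler('xyz',s['tool_rot'])
    print('t',s['clock'],'F',s['force'].round(1),'q',s['qpos'].round(2),'plate tcp',Rp.inv().apply(p-C).round(1))
    for k in range(1,N+1):
        a=k/N; P=pinp(phi0+(phi1-phi0)*a,h,o0+(o1-o0)*a); T=RK(phi0+(phi1-phi0)*a,-.122)
        print(((P-p)/60).round(3).tolist(),(np.degrees((T*Rc.inv()).as_rotvec())/5).round(2).tolist()); p,Rc=P,T
E
python3 -c "
from arc import *; arc(1.484,.90,8,1,10)"
```

```text
t 19.25 F [-0.   0.2  0.6] q [ 0.17  0.85 -0.98  1.78  0.97  0.95  0.31] plate tcp [105.1  66.   48.7]
[-0.029, -0.156, 0.006] [0.11, -0.02, -0.83]
[-0.021, -0.144, -0.015] [0.1, 0.0, -0.83]
[-0.031, -0.142, -0.021] [0.1, 0.0, -0.83]
[-0.041, -0.138, -0.026] [0.1, 0.0, -0.83]
[-0.051, -0.134, -0.032] [0.1, 0.0, -0.83]
[-0.061, -0.128, -0.037] [0.1, 0.0, -0.83]
[-0.07, -0.122, -0.042] [0.1, 0.0, -0.83]
[-0.079, -0.115, -0.046] [0.1, 0.0, -0.83]
```

Call:
send_rows([
  [30, [-0.03, -0.155, 0.005], [0.1, 0, -0.83]],
  [30, [-0.02, -0.145, -0.015], [0.1, 0, -0.83]],
  [30, [-0.03, -0.14, -0.02], [0.1, 0, -0.83]],
  [30, [-0.04, -0.14, -0.025], [0.1, 0, -0.83]],
  [30, [-0.05, -0.135, -0.03], [0.1, 0, -0.83]],
  [30, [-0.06, -0.13, -0.037], [0.1, 0, -0.83]],
  [30, [-0.07, -0.12, -0.042], [0.1, 0, -0.83]],
  [30, [-0.08, -0.115, -0.046], [0.1, 0, -0.83]],
])

```text
clock: 20.25
eef_pos: [568.6, 135.0, 146.5]
tool_rot: [3.064, 0.099, 2.514]
force: [-0.3, 0.7, 0.5]
width: 30.1
gripper_force: 0.3
```

```bash
python3 - <<'E'
from arc import *; arc(.90,.30,8,10,10)
from h import *
grab('wrist','w14')
E
```

```text
t 20.25 F [-0.3  0.7  0.5] q [ 0.23  0.77 -0.85  1.9   0.92  0.78 -0.19] plate tcp [77.6  3.2 51.6]
[-0.087, -0.109, -0.082] [0.11, 0.05, -0.83]
[-0.085, -0.088, -0.049] [0.1, 0.01, -0.85]
[-0.09, -0.081, -0.052] [0.1, 0.01, -0.85]
[-0.096, -0.073, -0.054] [0.1, 0.01, -0.85]
[-0.1, -0.064, -0.057] [0.1, 0.01, -0.85]
[-0.104, -0.056, -0.059] [0.1, 0.01, -0.85]
[-0.108, -0.046, -0.06] [0.1, 0.01, -0.85]
[-0.11, -0.037, -0.062] [0.1, 0.01, -0.85]
```

View pics/w14.png

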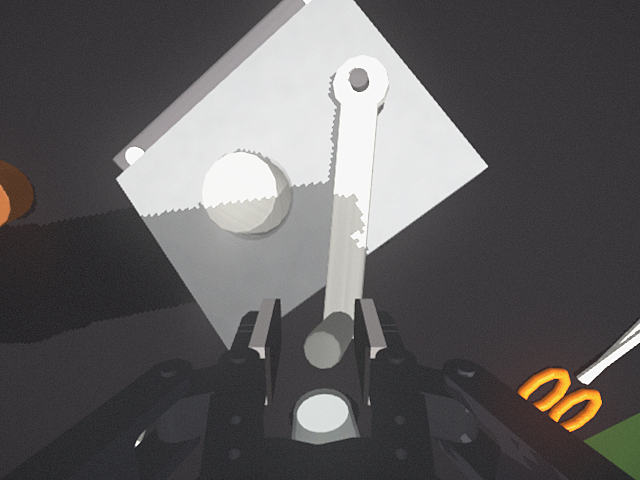

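The pin at (323,350) is caged and the arm is following. I'll continue the arc.

Call:
send_rows([
  [30, [-0.087, -0.108, -0.075], [0.1, 0.03, -0.83]],
  [30, [-0.085, -0.088, -0.05], [0.1, 0.01, -0.85]],
  [30, [-0.09, -0.081, -0.052], [0.1, 0.01, -0.85]],
  [30, [-0.096, -0.073, -0.054], [0.1, 0.01, -0.85]],
  [30, [-0.1, -0.064, -0.057], [0.1, 0.01, -0.85]],
  [30, [-0.104, -0.056, -0.059], [0.1, 0.01, -0.85]],
  [30, [-0.108, -0.046, -0.06], [0.1, 0.01, -0.85]],
  [30, [-0.11, -0.037, -0.062], [0.1, 0.01, -0.85]],
])

```text
clock: 21.3
eef_pos: [522.0, 102.0, 118.2]
tool_rot: [3.029, 0.038, 1.921]
force: [0.6, 0.4, 1.1]
width: 30.1
gripper_force: 0.3
```

```bash
cat > kp.py <<'E'
from arc import *; from h import *
def kp(tag):
    d=grab('wrist',tag); W=cloud(d); s=sensors.read_state()
    loc=Rp.inv().apply((W-C).reshape(-1,3)).reshape(W.shape)
    m=(loc[...,2]>22)&(loc[...,2]<27); r=np.hypot(loc[...,0],loc[...,1]-75.4); m&=(r>22)&(r<85)&(loc[...,0]>-30)&(loc[...,1]<90)
    P=loc[m][:,:2]-[0,75.4]; 
    l=cv2.fitLine(P.astype(np.float32),cv2.DIST_L1,0,.01,.01).ravel(); v=l[:2]*(1 if P.mean(0)@l[:2]>0 else -1)
    print('arm pts',len(P),'phi line',np.arctan2(v[0],-v[1]).round(3),'phi mean',np.arctan2(P.mean(0)[0],-P.mean(0)[1]).round(3))
E
python3 -c "
from kp import *; arc(.30,-.04,6,10,10); kp('w15')"
```

```text
t 21.3 F [0.6 0.4 1.1] q [ 0.17  0.7  -0.65  2.06  0.91  0.57 -0.78] plate tcp [ 21.7 -27.5  50. ]
[-0.089, -0.026, -0.049] [0.11, -0.03, -0.68]
[-0.086, -0.016, -0.048] [0.08, 0.0, -0.64]
[-0.087, -0.011, -0.048] [0.08, 0.0, -0.64]
[-0.087, -0.005, -0.048] [0.08, 0.0, -0.64]
[-0.087, 0.001, -0.048] [0.08, 0.0, -0.64]
[-0.087, 0.006, -0.048] [0.08, 0.0, -0.64]
arm pts 6334 phi line 0.208 phi mean 0.224
```

Call:
send_rows([
  [30, [-0.089, -0.026, -0.049], [0.1, 0, -0.66]],
  [30, [-0.086, -0.016, -0.048], [0.08, 0, -0.64]],
  [30, [-0.087, -0.011, -0.048], [0.08, 0, -0.64]],
  [30, [-0.03, 0, -0.016], [0, 0, 0]],
  [30, [0, 0, 0], [0, 0, 0]],
])

```text
clock: 21.98
eef_pos: [504.5, 98.3, 108.3]
tool_rot: [3.024, 0.017, 1.754]
force: [-0.4, 0.5, 0.3]
width: 29.8
gripper_force: 0.1
```

```bash
python3 -c "
from kp import *; arc(.10,-.04,3,10,10); kp('w16')"
```

```text
t 21.975 F [-0.4  0.5  0.3] q [ 0.12  0.68 -0.58  2.11  0.92  0.49 -0.97] plate tcp [  1.4 -30.3  49.8]
[-0.087, 0.003, -0.045] [0.12, -0.03, -0.94]
[-0.072, 0.002, -0.039] [0.07, 0.0, -0.53]
[-0.072, 0.006, -0.039] [0.07, 0.0, -0.53]
arm pts 6665 phi line 0.009 phi mean 0.023
```

Call:
send_rows([
  [30, [-0.022, 0, -0.012], [0, 0, 0]],
  [30, [-0.022, 0, -0.012], [0, 0, 0]],
  [30, [0, 0, 0], [0, 0, 0]],
])

```text
clock: 22.4
eef_pos: [502.9, 98.1, 107.2]
tool_rot: [3.022, 0.017, 1.752]
force: [3.9, 0.0, 3.6]
width: 29.4
gripper_force: 2.3
```

Call:
send_rows([
  [30, [-0.022, 0, -0.012], [0, 0, 0]],
  [30, [-0.015, 0, -0.008], [0, 0, 0]],
  [30, [0, 0, 0], [0, 0, 0]],
])

```text
clock: 22.78
eef_pos: [502.5, 98.1, 106.8]
tool_rot: [3.019, 0.017, 1.751]
force: [7.3, -1.5, 7.5]
width: 30.1
gripper_force: 4.6
```

```bash
python3 -c "
from kp import *; arc(.05,-.04,1,10,10); kp('w17')"
```

```text
t 22.775 F [ 7.3 -1.5  7.5] q [ 0.11  0.68 -0.56  2.12  0.94  0.47 -1.  ] plate tcp [ -1.  -30.4  49.5]
[-0.198, 0.013, -0.099] [0.25, 0.03, -1.97]
arm pts 6764 phi line -0.005 phi mean 0.012
```

Call:
send_rows([
  [30, [0.04, 0, 0.022], [0, 0, 0]],
  [40, [0.04, 0, 0.022], [0, 0, 0]],
  [60, [0, 0, 0], [0, 0, 0]],
  [60, [0, 0, 0], [0, 0, 0]],
  [60, [-0.08, 0, 0.14], [0, 0, 0]],
  [60, [-0.16, 0, 0.29], [0, 0, 0]],
  [60, [-0.24, -0.01, 0.44], [0, 0, 0]],
  [60, [-0.24, -0.01, 0.6], [0, 0, 0]],
])

```text
clock: 23.82
eef_pos: [459.4, 96.6, 196.8]
tool_rot: [3.027, 0.017, 1.753]
force: [0.7, 0.4, 0.4]
width: 60.2
gripper_force: 0.0
```

Call:
send_rows([
  [60, [0, -0.5, 0.6], [0, 0, 0]],
  [60, [0, -0.7, 0.4], [0, 0, 0]],
  [60, [0, -0.7, 0.2], [0, 0, 0]],
  [60, [0, -0.7, 0], [0, 0, 0]],
  [60, [0, -0.5, 0], [0, 0, 0]],
  [60, [0, 0, 0], [0, 0, 0]],
])

```text
clock: 24.58
eef_pos: [459.9, -91.6, 268.1]
tool_rot: [3.026, 0.017, 1.747]
force: [0.2, 0.2, 0.4]
width: 60.0
gripper_force: 0.0
```

```bash
python3 - <<'E'
from t2 import *; from h import *
s=sensors.read_state(); print(s['clock'],s['eef_pos'].round(1),s['force'].round(1),s['qd'].round(3))
t=grab('top','top1'); d=grab('side','side1')
a=cv2.resize(t['img'][185:310,190:380],(600,395),interpolation=cv2.INTER_CUBIC); b=cv2.resize(d['img'][110:310,190:440],(600,480),interpolation=cv2.INTER_CUBIC)[:205]
b=cv2.resize(d['img'][120:240,230:400],(283,200)); c=cv2.resize(d['img'],(267,200)); c2=np.zeros((200,50,3),np.uint8)
cv2.imwrite('pics/fin.png',np.vstack([a,np.hstack([b,c,c2])])[...,::-1])
W=cloud(t); loc=Rp.inv().apply((W-C).reshape(-1,3)).reshape(W.shape)
m=(loc[...,2]>21)&(loc[...,2]<29)&(np.abs(loc[...,0])<40)&(loc[...,1]>-20)&(loc[...,1]<60); P=loc[m][:,:2]; print('arm top view mean',P.mean(0).round(1),len(P))
l=cv2.fitLine(P.astype(np.float32),cv2.DIST_L1,0,.01,.01).ravel(); print('phi',np.arctan(-l[0]/l[1]*1).round(3))
b=(np.abs(loc[...,2]-16.5)<3)&(np.hypot(loc[...,0],loc[...,1])<24); print('blank h',np.median(loc[...,2][b]).round(1),b.sum())
E
```

```text
24.575 [459.9 -91.6 268.1] [0.2 0.2 0.4] [-0.048 -0.007 -0.038  0.01  -0.015 -0.014 -0.024]
arm top view mean [ 3.9 18.7] 236
phi 0.017
blank h 16.7 91
```

View pics/fin.png

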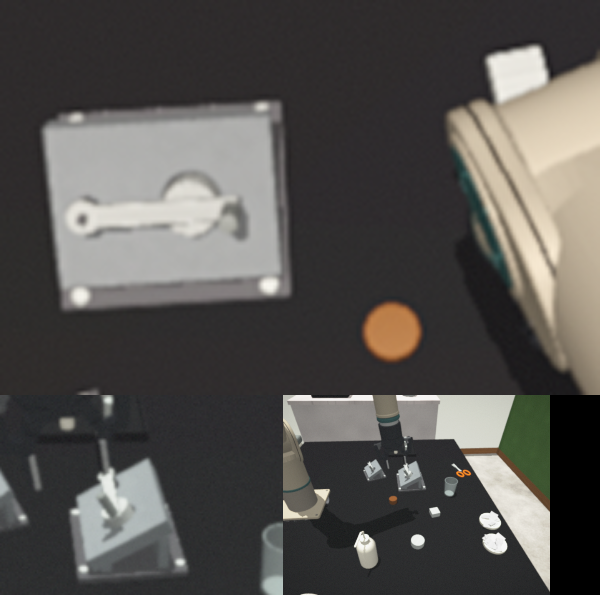

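The top view shows the keeper (pivot at (82,216)) lying level across the blank (190,205), and the other blanks, bottle and beaker are where they were. I'll hand the job in.

```bash
python3 -c "
from cell import ctrl; print(ctrl.finish_job())"
```

```text
the job is handed in; nothing more can be done
None
```

The round blank is seated flat and fully home, its top 16 mm above the die face; the keeper is closed against its stop and released, the job is handed in at about 25 s of the 51 s allowed, and the bystanders looked unmoved in the last pictures.

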